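# Unlock the coffee-money box and hold the key turned

## Task

The coffee-money box on the worktop is locked: take the key with the red head out of the wooden stand and work it straight down past the sticky pins into the lock on top of the blue box, wiggling it a little where it sticks, until it is fully home. Then turn it a full quarter turn clockwise (seen from above) against the spring, as far as it goes, and finish while still gripping the key and holding it turned, so that the bolt stays drawn. Leave the key with the grey head in the stand and do not knock over or push about the cup and the coffee capsules.

Things in the scene. Friction and masses are not known exactly. Their poses are not given: they have to be found in the camera images.
- red_key: the right key, upright, red plastic head up, brass blade down; 74 mm long, 40 g. Origin at the centre of the blade's tip (lower end); z up along the key, x along the width, y across the thickness; a half turn about z changes nothing. Blade 16 mm (x) by 5 mm (y), 28 mm long, its lowest 15 mm tapering to 7 by 3.6 mm; then a round neck of 5 mm diameter. Starts in either slot of the stand.
- red_key_head (a point): centre of the red key's head, 58 mm above its tip, axes as the key's. The head is 28 mm (x) by 10 mm (y) by 32 mm high (from 42 to 74 mm above the tip), to be gripped across its 10 mm.
- grey_key: another key, the same in shape and size but with a grey head (origin and axes as for the red key); it stands in the other slot of the stand and is to stay there
- key_stand: fixed wooden stand, 114 mm (its x) by 48 mm (y), 38 mm high, origin at the centre of its underside. Two slots in its top, 17.5 by 6.5 mm, 30 mm deep, at x = -28 and +28 mm, long side along x; the keys' heads stand in one row along x, 12 mm above its top. A key is free once pulled straight up by more than 30 mm.
- money_box: fixed blue steel box, 132 mm (its x) by 112 mm (y), 60 mm high; origin at the centre of its underside. Amid its top a dark lock housing, 52 by 52 mm, its steel face 76 mm above the origin; on the housing's +y side a small bolt reaches through a staple 12 mm high (both lower than the lock face).
- lock_mouth (a point): centre of the keyway's mouth, on the lock face on top of the box; axes as the box's, z up. Vertical keyway, 18 mm (x) by 7 mm (y) through a fixed 6 mm face plate with a 4 mm chamfer all round; below it the plug's slot, 17.6 by 6.6 mm, with its floor 37 mm below this point. Fully home, the key's tip is on that floor and its head's underside about 5 mm above the face.
- lock_pins (a point): point on the keyway's axis, 15 mm below its mouth, between two sticky sprung pins that stand out into the narrow ends of the slot 12 mm (+x end) and 18 mm (-x end) below the face. The blade's taper forces them aside at about 5 to 12 N of push (at tip depths of 22 to 26 mm and 30 to 33 mm), less with a little wiggling.
- lock_plug (a joint): angle of the lock's plug, rad: 0 = locked, slot along the box's x; grows clockwise seen from above to a stop at 1.571 (a quarter turn). Only the inserted key turns it, with about 0.1 rad of play, and only once its tip is some 35 mm deep (the blade has then passed the face plate). A spring turns it back (0.015 to 0.1 N m) when let go. It draws the bolt 13 mm.
- cup: small white espresso cup, 63 x 88 x 52 mm, a bystander left of the box, origin at the centre of its underside
- capsule_green: green coffee capsule, 37 mm wide, 24 mm high, a bystander left of the box
- capsule_brown: brown coffee capsule, 37 mm wide, 24 mm high, a bystander left of the box
- capsule_purple: purple coffee capsule, 37 mm wide, 24 mm high, a bystander left of the box

How it is judged:
On the way, in this order (a step that is already met when the one before it is completed fails the run):
1. the red-headed key is lifted clear of the stand in the fingers (z of red_key in the frame of key_stand above 0.042 m and contact force between the fingers and red_key above 1 N), for 0.1 s.
2. the red-headed key is fully home in the lock (tip at least 34 mm below the face) (z of red_key in the frame of lock_mouth below -0.034 m and horizontal distance between red_key and lock_mouth below 0.005 m), for 0.1 s.
At the end, for the whole second after the job is handed in: Through the last second the gripped red-headed key (over 1 N) holds the plug turned at least 1.35 rad clockwise, its tip at least 33 mm below the lock face, within 5 mm of the keyway axis and 0.2 rad of upright; the grey-headed key still stands in its slot, within 20 mm (value of joint lock_plug above 1.35 rad and z of red_key in the frame of lock_mouth below -0.033 m and horizontal distance between red_key and lock_mouth below 0.005 m and angle between red_key's own z axis and vertical below 0.2 rad and contact force between the fingers and red_key above 1 N and z of grey_key in the frame of key_stand below 0.02 m and distance of grey_key from where it was at the start of the episode below 0.02 m); the arm keeps its last pose, push and grip.
It fails at once if the grey-headed key is pulled out or shifted (30 mm) (distance of grey_key from where it was at the start of the episode above 0.03 m).
It fails at once if the cup or a coffee capsule is pushed 30 mm or tipped over (distance of any of cup, capsule_green, capsule_brown, capsule_purple from where it was at the start of the episode above 0.03 m or angle between any of cup, capsule_green, capsule_brown, capsule_purple's own z axis and vertical above 0.6 rad).
It also fails if it takes over 64 s, if anything falls off the work surface, if the arm or the gripper's body presses on something with over 40 N, if the wrist force passes 120 N, or if a joint passes its speed limit or range.

## Robot

A 6-joint arm with a two-finger parallel gripper is mounted at the origin on a cart in front of the work surface, level with it; the furniture and walls round the work are solid. World frame = base frame: x ahead of the robot, y to its left, z up, the work surface at z = 0. Lengths are in m, angles in rad, forces in N, time in s.
With the tool pointing down it reaches from about 0.375 to 0.975 m from the base axis. Payload 3.8 kg.
Tool frame: the origin (TCP) lies midway between the tips of the shut fingers; the grasp point (between the pads) lies 19 mm behind it; z points along the fingers, y is the line along which they close (so a half turn about z gives the same grasp; the last joint's range is limited). The gripper opens to 88 mm and grips with 3 to 60 N. Pads are 18 mm wide; open, the fingers measure 123 mm over their backs; the gripper's body (75 mm by 187 mm) begins 45 mm behind the grasp point.
Start: joints at [-1.306, 0.264, 1.604, -0, 1.274, -0.037], TCP at [0.201, -0.644, 0.239] pointing down, gripper open.
Joint ranges: [-2.63, 2.63], [-0.94, 2.18], [0.31, 2.57], [-1.31, 4.45], [0, 2.66], [-2.55, 2.55]. Speed limits (rad/s): [2.57, 2.57, 3.14, 3.14, 3.14, 3.14].

## Interface

Orientations are given as a 3x3 rotation matrix whose columns are the frame's x, y, z axes.
In Python, from station import sensors, viewer, arm gives the robot as it stands.
- The arm moves only by the shell command python3 -m creep 'ROWS'. ROWS is JSON, a list of rows, each an object with "slide": the shift along the tool's x, y, z in cm, a list of three; "rotation": the turn, a rotation vector about the tool's x, y, z in degrees, a list of three; "claw": the finger opening in cm, from 0 to 8.81. In form: [{"slide": [x, y, z], "rotation": [wx, wy, wz], "claw": claw}, ...]. A call has 1 to 5 rows; each row shifts and turns the commanded pose from where the row before left it, along the tool's axes as they then stand; what a row does not reach is not made up. A row lasts 1/12 s, in which the tool goes at most 41.7 mm and 7.16 degrees, less where a joint would pass 70% of its speed; a pose out of reach is approached as far as the arm can. A call with a gripper value outside its range is refused whole. The fingers move at their own pace and stop on an object; the grip force is fixed at half the most. Time passes only in rows, so rows that do not move let the fingers close. It gives the time, the measured TCP pose, the force, the opening and the grip force at its end, in the units of the state.
- sensors.get_state(): the state, without advancing time (a new reading comes with each control period).
- viewer.read_camera(name): name is "scene" or "top" or "wrist"; returns a dict with "color" (384x512x3 uint8, blue, green, red), "z_map" (384x512 float32, m along the optical axis (not along the pixel's ray), 0 where there is no reading), "fx", "fy", "cx", "cy" (pixels), "k1" (the pictures are not rectified: a ray, as slopes to the right and down, at radius r is drawn at 1 + k1 r^2 times it, then the intrinsics apply), "R" (3x3) and "t" (3): a world point X has camera coordinates R X + t; the wrist camera has in their place "mount" (4x4, takes a point from camera to tool coordinates, whose origin is the TCP and whose axes are the flange's). Camera axes: x right, y down, z forward; pixel columns grow to the right and rows downward; lengths in m; the calibration is good to about 2 mm. A picture is of the moment at which its call begins: read the wrist's pose just before it.
- arm.sign_off(): hands the job in; it is judged then, once.
The state is a dict: "time_s": time; "joints": joint angles; "joint_vel": joint speeds; "effort": joint torques, N m; "position": TCP position; "tcp_rot": TCP orientation; "wrist_force": force on the tool from outside, world axes, zero at the start; "wrist_torque": the same for the moment, N m; "gripper_width": opening from 0.0 (shut) to 1.0 (fully open); "grip_force": force on a finger pad.
Only numpy, scipy, OpenCV 4.12 (cv2) and the standard library are available. Lean on these libraries where they do the work, as an engineer would, in place of code of your own. Each camera call takes 0.05 s, during which the arm holds its last target. There are 200 camera calls.

## Working session

There is one attempt and no reset: what is moved stays moved. The work goes in short steps, Python scripts to look and compute and a shell command to move; the robot and the scene stay as the last step left them, time stands still between calls to the robot, and variables do not carry over. Pictures are saved under pics/ and viewed, at most 10 in all, crops included, and the job is handed in when it is done.

```bash
mkdir -p pics; ls
python3 - <<'E'
from station import sensors, viewer
import cv2, numpy as np
s=sensors.get_state(); print(s)
ims=[]
for n in ["scene","top"]:
    d=viewer.read_camera(n); np.save(f"{n}.npy",d,allow_pickle=True); ims.append(d["color"]); print(n,d["fx"],d["cx"],d["cy"],d["k1"],(-d["R"].T@d["t"]))
    cv2.imwrite(f"pics/{n}1.png",d["color"])
E
```

```text
pics
{'time_s': 0.0, 'joints': array([-1.30587742e+00,  2.64735668e-01,  1.60535014e+00, -3.06979848e-05,
        1.27369378e+00, -3.69146618e-02]), 'joint_vel': array([ 0.00106292, -0.00032324,  0.00053259,  0.0003926 ,  0.00021736,
       -0.00023212]), 'effort': array([-1.74510329e-03, -5.02118146e+01, -3.56877136e+01,  7.27306260e-02,
        2.92790704e-02, -1.56940796e-04]), 'position': array([ 0.20045397, -0.64381552,  0.23741267]), 'tcp_rot': array([[ 9.54790360e-01,  2.97279343e-01, -6.00934995e-04],
       [ 2.97279946e-01, -9.54788045e-01,  2.10295011e-03],
       [ 5.13980778e-05, -2.18652242e-03, -9.99997608e-01]]), 'wrist_force': array([ 0.22744253, -0.35085694,  0.29285215]), 'wrist_torque': array([0.040861  , 0.00190726, 0.03642657]), 'grip_force': 0.0, 'gripper_width': 0.9997916284360059}
scene 387.6115245814104 252.9870036181912 194.77031681323453 -0.12330079000152913 [-0.39365653  0.25511459  0.77066206]
top 460.22588080978295 260.7665748904627 195.8769600603186 -0.03370633374297309 [ 0.32915454 -0.05553331  1.27341668]
```

View pics/scene1.png

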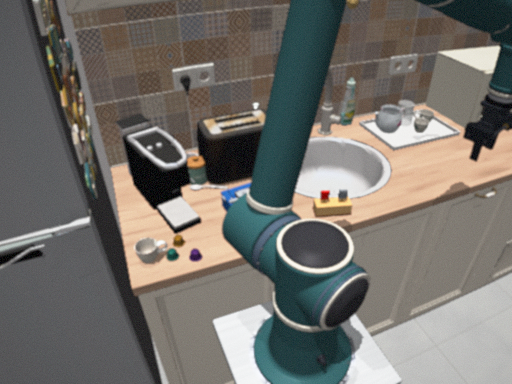

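View pics/top1.png

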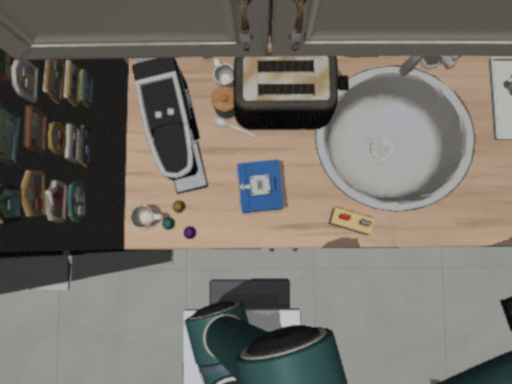

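The scene view shows the stand with red and grey heads at about (325,195)/(343,195) and the box mostly hidden behind the arm. The top view shows the box centred at about (261,187), red head (344,216), grey (363,222), and the cup and capsules at (147–190, 206–232).

```bash
cat > h.py <<'E'
import cv2, numpy as np
def ray(d,px):
    K=np.array([[d["fx"],0,d["cx"]],[0,d["fy"],d["cy"]],[0,0,1]])
    u=cv2.undistortPoints(np.array(px,float).reshape(-1,1,2),K,np.array([d["k1"],0,0,0.]))[:,0]
    return np.c_[u,np.ones(len(u))]
def cam(d,s=None):
    "camera->world R,origin"
    if "R" in d: return d["R"].T,-d["R"].T@d["t"]
    M=d["mount"]; T=s["tcp_rot"]; return T@M[:3,:3],T@M[:3,3]+s["position"]
def onplane(d,px,z,s=None):
    R,o=cam(d,s); r=ray(d,px)@R.T
    return o+r*((z-o[2])/r[:,2])[:,None]
def blobs(mask,amin):
    n,l,st,c=cv2.connectedComponentsWithStats(mask.astype(np.uint8))
    return [(c[i],st[i,4],l==i) for i in range(1,n) if st[i,4]>=amin]
def rect(m):
    p=np.argwhere(m)[:,::-1].astype(np.float32); return cv2.minAreaRect(p), cv2.boxPoints(cv2.minAreaRect(p))
E
python3 - <<'E'
import numpy as np,cv2
from h import *
d=np.load("top.npy",allow_pickle=True).item(); c=d["color"]; hsv=cv2.cvtColor(c,cv2.COLOR_BGR2HSV).astype(int)
H,S,V=hsv[...,0],hsv[...,1],hsv[...,2]
y,x=np.mgrid[:384,:512]
st=(x>320)&(x<385)&(y>195)&(y<245)
for n,m,z,a in [("red",st&((H<6)|(H>174))&(S>150),.08,8),("blue",(H>95)&(H<125)&(S>120)&(x>225)&(x<300)&(y>145)&(y<225),.06,300),("stand",st&(H>18)&(H<32)&(S>60)&(V>150),.038,60)]:
    for cc,ar,mm in blobs(m,a):
        r,b=rect(mm); P=onplane(d,b,z)
        print(n,ar,cc.round(1),onplane(d,[cc],z).round(3),"rect",onplane(d,[r[0]],z).round(3),P[:,:2].round(3).tolist(), np.linalg.norm(P[1]-P[0]),np.linalg.norm(P[2]-P[1]))
print("grey",onplane(d,[(363,222)],.08), "lock",onplane(d,[(261,184)],.076))
print("cup etc",onplane(d,[(147,216),(179,206),(168,224),(190,232)],.02).round(3))
cv2.imwrite("pics/top2.png",cv2.resize(c[140:250,210:390],None,fx=4,fy=4,interpolation=cv2.INTER_CUBIC))
E
```

```text
red 31 [344.6 216.5] [[ 0.397 -0.271  0.08 ]] rect [[ 0.397 -0.27   0.08 ]] [[0.401, -0.259], [0.401, -0.282], [0.393, -0.282], [0.393, -0.258]] 0.023418912226852603 0.007798692986559961
blue 1418 [260.8 186.2] [[ 0.48  -0.053  0.06 ]] rect [[ 0.481 -0.051  0.06 ]] [[0.54, 0.009], [0.551, -0.099], [0.423, -0.111], [0.413, -0.003]] 0.10899679572387916 0.12792323611208353
stand 505 [351.7 220.4] [[ 0.389 -0.297  0.038]] rect [[ 0.39  -0.299  0.038]] [[0.385, -0.239], [0.427, -0.253], [0.394, -0.359], [0.352, -0.345]] 0.044544042680212594 0.11048983001044395
grey [[ 0.38247905 -0.31796392  0.08      ]] lock [[ 0.48423664 -0.05398358  0.076     ]]
cup etc [[0.406 0.258 0.02 ]
 [0.432 0.171 0.02 ]
 [0.383 0.2   0.02 ]
 [0.361 0.14  0.02 ]]
```

View pics/top2.png

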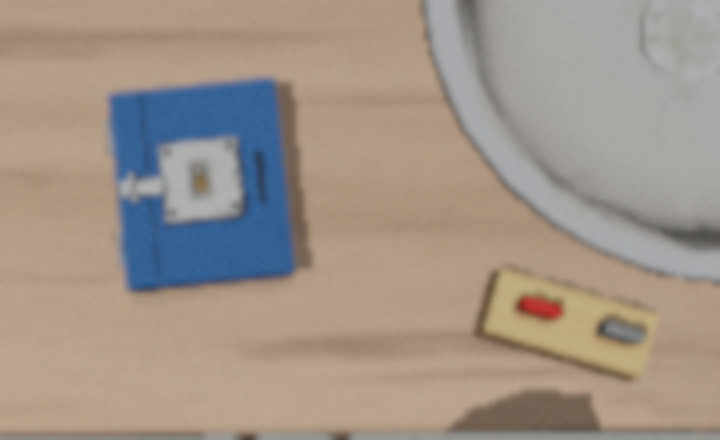

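The crop confirms it: the red key is in the slot nearer the box, its head lying along the stand, and the keyway runs along world x with the bolt on the +y side. Sizes agree with those given: blue 128×109, stand 110×45. Now I'll approach above the red key.

```bash
python3 -m creep '[{"slide":[2,-2,0.1],"rotation":[0,0,0],"claw":8.8},{"slide":[2,-2,0.1],"rotation":[0,0,0],"claw":8.8},{"slide":[2,-2,0.1],"rotation":[0,0,0],"claw":8.8},{"slide":[2,-2,0.1],"rotation":[0,0,0],"claw":8.8},{"slide":[2,-2,0.1],"rotation":[0,0,0],"claw":8.8}]'
python3 -m creep '[{"slide":[2,-2,0.1],"rotation":[0,0,0],"claw":8.8},{"slide":[2,-2,0.1],"rotation":[0,0,0],"claw":8.8},{"slide":[2,-2,0.1],"rotation":[0,0,0],"claw":8.8},{"slide":[2,-2,0.1],"rotation":[0,0,0],"claw":8.8},{"slide":[2,-2,0.1],"rotation":[0,0,0],"claw":8.8}]'
python3 -m creep '[{"slide":[2,-2,0.1],"rotation":[0,0,0],"claw":8.8},{"slide":[2,-2,0.1],"rotation":[0,0,0],"claw":8.8},{"slide":[2,-2,0.1],"rotation":[0,0,0],"claw":8.8},{"slide":[2,-2,0.1],"rotation":[0,0,0],"claw":8.8},{"slide":[1.9,-1.8,0],"rotation":[0,0,0],"claw":8.8}]'
python3 -m creep '[{"slide":[0,0,0.1],"rotation":[0,0,-6.9],"claw":8.8},{"slide":[0,0,0.1],"rotation":[0,0,-6.9],"claw":8.8},{"slide":[0,0,0.1],"rotation":[0,0,-6.9],"claw":8.8},{"slide":[0,0,0.1],"rotation":[0,0,-6.9],"claw":8.8}]'
python3 -m creep '[{"slide":[0,0,0.1],"rotation":[0,0,-6.9],"claw":8.8},{"slide":[0,0,0.1],"rotation":[0,0,-6.9],"claw":8.8},{"slide":[0,0,0.1],"rotation":[0,0,-6.9],"claw":8.8},{"slide":[0,0,0.1],"rotation":[0,0,-6.9],"claw":8.8},{"slide":[0,0,0],"rotation":[0,0,0],"claw":8.8}]'
cat > look.py <<'E'
import sys,numpy as np,cv2
from station import sensors,viewer
from h import *
s=sensors.get_state(); d=viewer.read_camera("wrist"); d["s"]=s
np.save(sys.argv[1]+".npy",d,allow_pickle=True); cv2.imwrite(f"pics/{sys.argv[1]}.png",d["color"])
print(s["position"].round(4),s["tcp_rot"].round(3).tolist(),s["joints"].round(3))
E
python3 look.py w1; python3 -c "
import numpy as np;d=np.load('w1.npy',allow_pickle=True).item();print(d['mount'],d['fx'],d['k1'])"
```

```text
time_s: 0.52
position: [0.2666, -0.5178, 0.2329]
tcp_rot: [[0.955, 0.297, -0.0], [0.297, -0.955, 0.001], [-0.0, -0.001, -1.0]]
wrist_force: [-0.6, -0.2, -0.3]
gripper_width: 1.001
grip_force: 0.0
time_s: 0.93
position: [0.3323, -0.3925, 0.2282]
tcp_rot: [[0.955, 0.297, -0.0], [0.297, -0.955, 0.001], [-0.0, -0.001, -1.0]]
wrist_force: [0.6, -0.6, 0.6]
gripper_width: 1.001
grip_force: 0.0
time_s: 1.35
position: [0.3975, -0.2693, 0.2241]
tcp_rot: [[0.955, 0.297, -0.001], [0.297, -0.955, 0.001], [-0.001, -0.001, -1.0]]
wrist_force: [-0.2, -1.0, -0.2]
gripper_width: 1.0
grip_force: 0.0
time_s: 1.68
position: [0.3974, -0.2705, 0.2202]
tcp_rot: [[0.704, 0.711, -0.001], [0.711, -0.704, 0.0], [-0.0, -0.001, -1.0]]
wrist_force: [0.5, 0.8, 0.8]
gripper_width: 1.001
grip_force: 0.0
time_s: 2.1
position: [0.3971, -0.2707, 0.216]
tcp_rot: [[0.298, 0.955, -0.001], [0.955, -0.298, 0.001], [0.0, -0.001, -1.0]]
wrist_force: [0.7, 0.4, -0.4]
gripper_width: 0.998
grip_force: 0.0
[ 0.3971 -0.2707  0.216 ] [[0.298, 0.955, -0.001], [0.955, -0.298, 0.001], [0.0, -0.001, -1.0]] [-0.65  -0.092  2.032 -0.     1.204 -0.348]
[[-1.72419328e-03 -9.62737196e-01 -2.70433206e-01  6.98065402e-02]
 [ 9.99998347e-01 -1.50369472e-03 -1.02253564e-03  3.90413617e-04]
 [ 5.77784115e-04 -2.70434522e-01  9.62738197e-01 -1.46158132e-01]
 [ 0.00000000e+00  0.00000000e+00  0.00000000e+00  1.00000000e+00]] 327.5776855396267 0.0041442844754074745
```

View pics/w1.png

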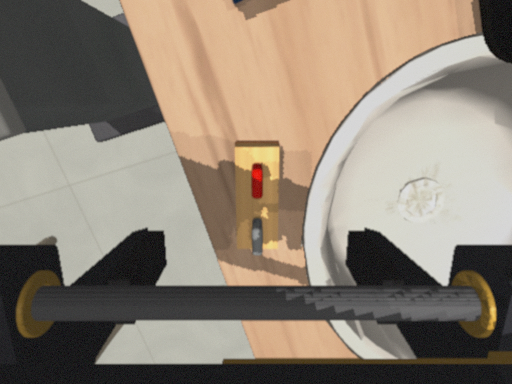

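The wrist view shows the stand upright in the picture, with the red head at about (257,181), the grey head at (258,236), and the fingers below them left and right.

```bash
cat > m1.py <<'E'
import sys
from h import *
d=np.load(sys.argv[1]+".npy",allow_pickle=True).item(); s=d["s"]; hsv=cv2.cvtColor(d["color"],cv2.COLOR_BGR2HSV).astype(int)
H,S,V=hsv[...,0],hsv[...,1],hsv[...,2]
m=((H<6)|(H>174))&(S>150)&(V>60)
for c,a,mm in blobs(m,60):
    for nm,q in (("all",mm),("bright",mm&(V>V[mm].max()*.8))):
        r,b=rect(q); P=onplane(d,b,.082,s)
        print(nm,a,c.round(1),"ctr",onplane(d,[r[0]],.082,s).round(4),np.round(P[:,:2],4).tolist(),np.linalg.norm(P[1]-P[0]),np.linalg.norm(P[2]-P[1]))
m=(H>15)&(H<32)&(S>90)&(V>120); y,x=np.mgrid[:384,:512]; m&=(x>225)&(x<290)&(y>140)&(y<245)
for c,a,mm in blobs(m,500):
    r,b=rect(mm); P=onplane(d,b,.038,s); print("stand",a,r,np.round(P[:,:2],4).tolist(),[np.degrees(np.arctan2(*(P[i+1]-P[i])[[1,0]])).round(1) for i in range(3)],P[:,:2].mean(0))
E
python3 m1.py w1
```

```text
all 316 [256.6 180.9] ctr [[ 0.3983 -0.2704  0.082 ]] [[0.3986, -0.255], [0.4069, -0.2576], [0.3981, -0.2862], [0.3896, -0.2835]] 0.008683056985969263 0.029915046070056583
bright 316 [256.6 180.9] ctr [[ 0.3995 -0.2651  0.082 ]] [[0.3973, -0.2592], [0.4048, -0.2616], [0.4018, -0.271], [0.3943, -0.2686]] 0.0078477026911464 0.009869140148697678
stand 3521 ((257.5, 194.5), (99.0, 45.0), 90.0) [[0.3852, -0.2398], [0.4277, -0.2531], [0.3978, -0.3553], [0.3516, -0.3409]] [np.float64(-17.4), np.float64(-106.3), np.float64(162.6)] [ 0.39056812 -0.29726692]
```

```bash
python3 -m creep '[{"slide":[0,0,3],"rotation":[0,0,0],"claw":4},{"slide":[0,0,3],"rotation":[0,0,0],"claw":4},{"slide":[0,0.1,3],"rotation":[0,0,0],"claw":4},{"slide":[0,0,2.5],"rotation":[0,0,0],"claw":4},{"slide":[0,0,2],"rotation":[0,0,0],"claw":4}]'
python3 -m creep '[{"slide":[0,0,1],"rotation":[0,0,0],"claw":4},{"slide":[0,0,1],"rotation":[0,0,0],"claw":4},{"slide":[0,0,0.7],"rotation":[0,0,0],"claw":4},{"slide":[0,0,0],"rotation":[0,0,0],"claw":4}]'
python3 -m creep '[{"slide":[0,0,0],"rotation":[0,0,0],"claw":0},{"slide":[0,0,0],"rotation":[0,0,0],"claw":0},{"slide":[0,0,0],"rotation":[0,0,0],"claw":0},{"slide":[0,0,0],"rotation":[0,0,0],"claw":0},{"slide":[0,0,0],"rotation":[0,0,0],"claw":0}]'
python3 -m creep '[{"slide":[0,0,0],"rotation":[0,0,0],"claw":0},{"slide":[0,0,0],"rotation":[0,0,0],"claw":0},{"slide":[0,0,0],"rotation":[0,0,0],"claw":0},{"slide":[0,0,0],"rotation":[0,0,0],"claw":0},{"slide":[0,0,0],"rotation":[0,0,0],"claw":0}]'
```

```text
time_s: 2.57
position: [0.3974, -0.2706, 0.0795]
tcp_rot: [[0.305, 0.952, -0.002], [0.952, -0.305, 0.001], [0.001, -0.002, -1.0]]
wrist_force: [-0.3, 0.2, 0.5]
gripper_width: 0.643
grip_force: 0.0
time_s: 2.9
position: [0.3982, -0.2711, 0.054]
tcp_rot: [[0.302, 0.953, -0.001], [0.953, -0.302, 0.001], [0.0, -0.001, -1.0]]
wrist_force: [0.1, 0.1, -0.2]
gripper_width: 0.457
grip_force: 0.0
time_s: 3.32
position: [0.3987, -0.2716, 0.0554]
tcp_rot: [[0.301, 0.954, 0.001], [0.954, -0.301, -0.001], [-0.0, 0.001, -1.0]]
wrist_force: [-1.5, 0.2, 3.8]
gripper_width: 0.111
grip_force: 30.0
time_s: 3.73
position: [0.3987, -0.2717, 0.0553]
tcp_rot: [[0.301, 0.954, 0.0], [0.954, -0.301, -0.0], [-0.0, 0.0, -1.0]]
wrist_force: [-2.6, 0.4, 5.5]
gripper_width: 0.11
grip_force: 30.0
```

```bash
python3 -m creep '[{"slide":[0,0,-0.7],"rotation":[0,0,0],"claw":0},{"slide":[0,0,-0.8],"rotation":[0,0,0],"claw":0},{"slide":[0,0,-1],"rotation":[0,0,0],"claw":0},{"slide":[0,0,-1],"rotation":[0,0,0],"claw":0},{"slide":[0,0,-1],"rotation":[0,0,0],"claw":0}]'
python3 -m creep '[{"slide":[0,0,-1.5],"rotation":[0,0,0],"claw":0},{"slide":[0,0,-2],"rotation":[0,0,0],"claw":0},{"slide":[0,0,-2],"rotation":[0,0,0],"claw":0},{"slide":[0,0,-1.5],"rotation":[0,0,0],"claw":0},{"slide":[0,0,0],"rotation":[0,0,0],"claw":0}]'
python3 look.py w2; python3 m1.py w2
```

```text
time_s: 4.15
position: [0.3987, -0.2715, 0.101]
tcp_rot: [[0.301, 0.954, 0.001], [0.954, -0.301, -0.0], [-0.0, 0.001, -1.0]]
wrist_force: [-0.3, -0.1, -0.6]
gripper_width: 0.111
grip_force: 30.0
time_s: 4.57
position: [0.4008, -0.2731, 0.1744]
tcp_rot: [[0.301, 0.954, 0.006], [0.954, -0.301, -0.005], [-0.003, 0.008, -1.0]]
wrist_force: [0.8, -0.5, 0.5]
gripper_width: 0.111
grip_force: 30.0
[ 0.4008 -0.2731  0.1744] [[0.301, 0.954, 0.006], [0.954, -0.301, -0.005], [-0.003, 0.008, -1.0]] [-0.649 -0.053  2.076  0.     1.111 -0.344]
all 1414 [255.9 256.6] ctr [[ 0.3865 -0.3218  0.082 ]] [[0.3854, -0.2945], [0.4032, -0.3002], [0.3877, -0.3508], [0.3689, -0.3447]] 0.018708426815869265 0.05292263012122686
bright 1414 [255.9 256.6] ctr [[ 0.3833 -0.332   0.082 ]] [[0.3802, -0.3152], [0.3954, -0.3201], [0.3864, -0.3494], [0.3707, -0.3443]] 0.015944703844266737 0.030637760447182492
stand 3782 ((251.0, 188.0), (82.0, 50.0), 90.0) [[0.3864, -0.2376], [0.4275, -0.2507], [0.4057, -0.3236], [0.3616, -0.3095]] [np.float64(-17.7), np.float64(-106.6), np.float64(162.2)] [ 0.3953264  -0.28032948]
```

View pics/w2.png

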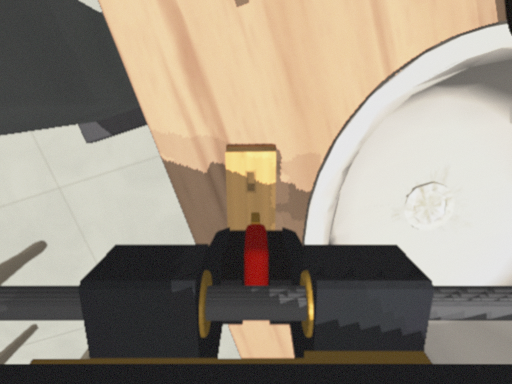

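The wrist view shows the red key held in the fingers at (256,257), its brass tip near (255,215), and the empty slot at (251,181); the grey key is out of sight behind the gripper. Now over to the lock, turning 113° counter-clockwise so that the later clockwise turn stays within the wrist's range.

```bash
python3 -m creep '[{"slide":[2.3,0.1,0],"rotation":[0,0,0],"claw":0},{"slide":[2.3,0.1,0],"rotation":[0,0,0],"claw":0},{"slide":[2.3,0.1,0],"rotation":[0,0,0],"claw":0},{"slide":[2.3,0.1,0],"rotation":[0,0,0],"claw":0},{"slide":[2.3,0.2,0],"rotation":[0,0,0],"claw":0}]'
python3 -m creep '[{"slide":[2.3,0.1,0],"rotation":[0,0,0],"claw":0},{"slide":[2.3,0.1,0],"rotation":[0,0,0],"claw":0},{"slide":[2.3,0.1,0],"rotation":[0,0,0],"claw":0},{"slide":[2.3,0.2,0],"rotation":[0,0,0],"claw":0},{"slide":[2.6,0.2,0],"rotation":[0,0,0],"claw":0}]' | head -2
python3 -m creep '[{"slide":[0,0,0],"rotation":[0,0,-7.06],"claw":0},{"slide":[0,0,0],"rotation":[0,0,-7.06],"claw":0},{"slide":[0,0,0],"rotation":[0,0,-7.06],"claw":0},{"slide":[0,0,0],"rotation":[0,0,-7.06],"claw":0},{"slide":[0,0,0],"rotation":[0,0,-7.06],"claw":0}]' | head -3
python3 -m creep '[{"slide":[0,0,0],"rotation":[0,0,-7.06],"claw":0},{"slide":[0,0,0],"rotation":[0,0,-7.06],"claw":0},{"slide":[0,0,0],"rotation":[0,0,-7.06],"claw":0},{"slide":[0,0,0],"rotation":[0,0,-7.06],"claw":0},{"slide":[0,0,0],"rotation":[0,0,-7.06],"claw":0}]' | head -3
python3 -m creep '[{"slide":[0,0,0],"rotation":[0,0,-7.06],"claw":0},{"slide":[0,0,0],"rotation":[0,0,-7.06],"claw":0},{"slide":[0,0,0],"rotation":[0,0,-7.06],"claw":0},{"slide":[0,0,0],"rotation":[0,0,-7.06],"claw":0},{"slide":[0,0,0],"rotation":[0,0,-7.06],"claw":0}]' | head -3
python3 -m creep '[{"slide":[0,0,0],"rotation":[0,0,-7.06],"claw":0},{"slide":[0,0,0],"rotation":[0,0,0],"claw":0},{"slide":[0,0,0],"rotation":[0,0,0],"claw":0}]'
python3 look.py w3
```

```text
time_s: 5.03
position: [0.438, -0.1622, 0.1684]
tcp_rot: [[0.301, 0.954, -0.002], [0.954, -0.301, 0.001], [0.0, -0.002, -1.0]]
wrist_force: [0.3, -0.4, -0.4]
gripper_width: 0.11
grip_force: 30.0
time_s: 5.45
position: [0.4802, -0.0521, 0.1684]
time_s: 5.87
position: [0.48, -0.0527, 0.1683]
tcp_rot: [[-0.312, 0.95, -0.002], [0.95, 0.312, 0.0], [0.001, -0.002, -1.0]]
time_s: 6.28
position: [0.48, -0.0529, 0.1683]
tcp_rot: [[-0.803, 0.596, -0.002], [0.596, 0.803, 0.0], [0.002, -0.001, -1.0]]
time_s: 6.7
position: [0.48, -0.0529, 0.1683]
tcp_rot: [[-1.0, 0.022, -0.002], [0.022, 1.0, 0.0], [0.002, 0.0, -1.0]]
time_s: 6.95
position: [0.4802, -0.0529, 0.1687]
tcp_rot: [[-0.996, -0.092, -0.002], [-0.092, 0.996, 0.0], [0.002, 0.001, -1.0]]
wrist_force: [0.4, 0.5, 0.7]
gripper_width: 0.11
grip_force: 30.0
[ 0.4802 -0.0529  0.1687] [[-0.996, -0.092, -0.002], [-0.092, 0.996, 0.0], [0.002, 0.001, -1.0]] [-0.161 -0.044  2.079  0.     1.109 -1.824]
```

View pics/w3.png

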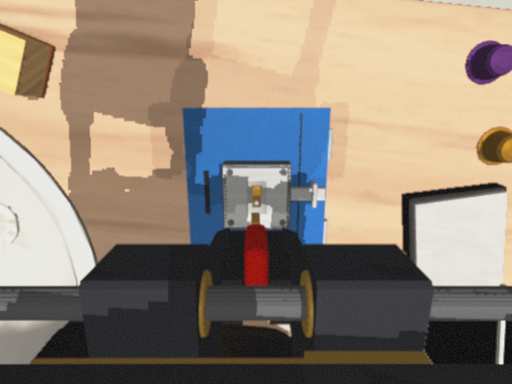

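The wrist view shows the lock plate spanning columns 222–291 from row 162 down, the keyway at about (256,192), and the key's brass tip just below it at about (256,215). Column alignment is close, so I'll measure it.

```bash
cat > m2.py <<'E'
import sys
from h import *
d=np.load(sys.argv[1]+".npy",allow_pickle=True).item(); s=d["s"]; hsv=cv2.cvtColor(d["color"],cv2.COLOR_BGR2HSV).astype(int)
H,S,V=hsv[...,0],hsv[...,1],hsv[...,2]
c=d["color"][150:290,186:326]; cv2.imwrite(f"pics/{sys.argv[1]}c.png",cv2.resize(c,None,fx=4.2,fy=4.2,interpolation=cv2.INTER_NEAREST))
g=(S<50)&(V>90)
def pl(px,z=.076): return onplane(d,px,z,s)[:,:2]
R=s["tcp_rot"]; 
def tool(px,z): return (np.c_[pl(px,z),np.full(len(px),z)]-s["position"])@R
L,Rr=[],[]
for r in range(170,186,3):
    x=np.where(g[r,205:288])[0]+205
    L.append((x.min(),r))
for r in (172,174,206,208,210,212):
    x=np.where(g[r,222:300])[0]+222; Rr.append((x.max(),r))
T=[(cx,np.where(g[150:200,cx])[0].min()+150) for cx in range(230,284,6)]
for n,q in (("L",L),("R",Rr),("T",T)): print(n,np.array(q).tolist()); print(tool(q,.076)[:,:2].round(4).tolist())
br=(H>10)&(H<28)&(S>110)&(V>50); y,x=np.mgrid[:384,:512]; br&=(x>240)&(x<272)&(y>170)&(y<235)
for cc,a,mm in blobs(br,8):
    p=np.argwhere(mm); print("brass",a,cc.round(1),p.min(0),p.max(0),"face",tool([cc],.076).round(4),"at tip z",tool([cc],s["position"][2]-.047).round(4))
E
python3 m2.py w3
```

```text
L [[222, 170], [222, 173], [222, 176], [226, 179], [226, 182], [223, 185]]
[[0.0182, -0.0249], [0.0159, -0.025], [0.0136, -0.025], [0.0113, -0.0221], [0.009, -0.0222], [0.0067, -0.0245]]
R [[290, 172], [290, 174], [286, 206], [288, 208], [286, 210], [288, 212]]
[[0.0166, 0.0257], [0.0151, 0.0258], [-0.01, 0.0233], [-0.0117, 0.0249], [-0.0133, 0.0234], [-0.0149, 0.025]]
T [[230, 165], [236, 164], [242, 164], [248, 164], [254, 164], [260, 164], [266, 164], [272, 164], [278, 164]]
[[0.022, -0.0189], [0.0227, -0.0144], [0.0227, -0.01], [0.0227, -0.0055], [0.0227, -0.0011], [0.0227, 0.0033], [0.0227, 0.0078], [0.0227, 0.0122], [0.0227, 0.0167]]
brass 124 [256.2 192.7] [186 252] [202 260] face [[0.0006 0.0005 0.0927]] at tip z [[0.0137 0.0004 0.047 ]]
brass 70 [255.1 218.8] [214 252] [224 258] face [[-0.0204 -0.0003  0.0926]] at tip z [[-0.0034 -0.0002  0.047 ]]
```

View pics/w3c.png

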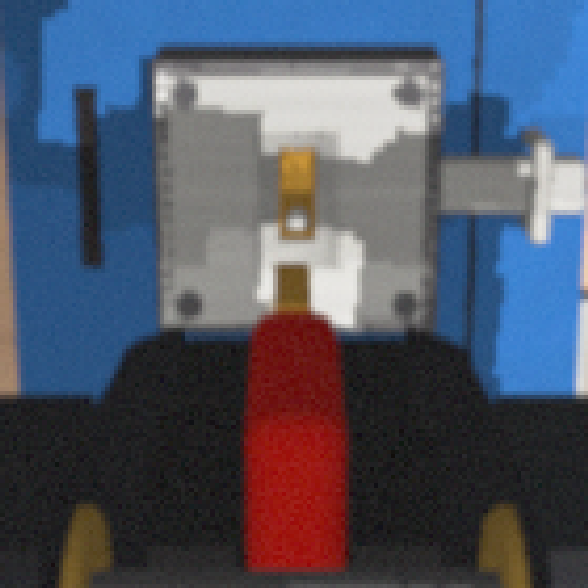

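The crop shows the keyway centre at about image column 256.7, its mouth at rows 181–212, and the key tip at about (255.5,212). Seen in the same image, tip and mouth agree in tool x (−2.7 against −2.8 mm), and the mouth is 0.6 mm further in +y. Descending to just above the face.

```bash
python3 -m creep '[{"slide":[0,0.06,1],"rotation":[0,0,0],"claw":0},{"slide":[0,0,1],"rotation":[0,0,0],"claw":0},{"slide":[0,0,1],"rotation":[0,0,0],"claw":0},{"slide":[0,0,1],"rotation":[0,0,0],"claw":0},{"slide":[0,0,0],"rotation":[0,0,0],"claw":0}]'
python3 look.py w4; python3 m2.py w4
```

```text
time_s: 7.42
position: [0.4786, -0.0521, 0.1264]
tcp_rot: [[-0.996, -0.095, -0.005], [-0.095, 0.996, 0.001], [0.005, 0.001, -1.0]]
wrist_force: [0.1, -0.1, -0.2]
gripper_width: 0.113
grip_force: 30.0
[ 0.4786 -0.0521  0.1264] [[-0.996, -0.095, -0.005], [-0.095, 0.996, 0.001], [0.005, 0.001, -1.0]] [-1.600e-01  1.000e-03  2.119e+00  0.000e+00  1.026e+00 -1.826e+00]Traceback (most recent call last):
  File "m2.py", line 13, in <module>
    L.append((x.min(),r))
              ~~~~~^^
    return umr_minimum(a, axis, None, out, keepdims, initial, where)
ValueError: zero-size array to reduction operation minimum which has no identity
```

View pics/w4c.png

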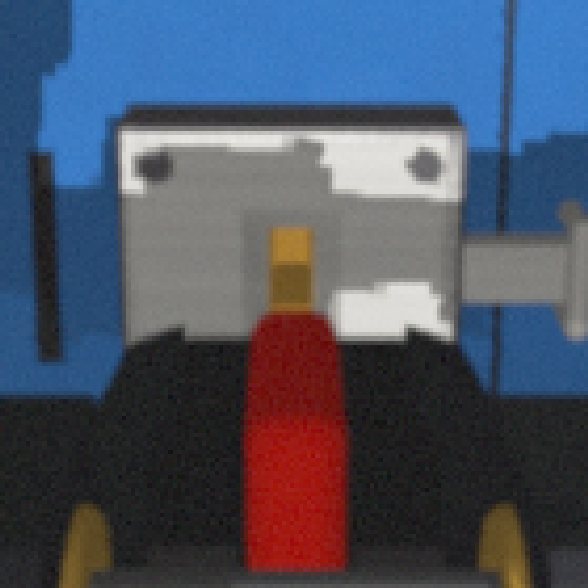

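The crop shows the key tip over the keyway, in line in columns (both at about crop column 292). Plate top edge is at crop row 128, chamfer edge at row 210, tip at row 262. Checking tool x from these.

Run:
```python
from h import *
from station import sensors
d=np.load("w4.npy",allow_pickle=True).item(); s=d["s"]
for n,row,z in (("platetop",128,.076),("chamfer",210,.076),("slot end (72mm)",228,.072),("tip",262,.0791),("tip if 2mm lower",262,.0771)):
    p=onplane(d,[(186+292/4.2,150+row/4.2)],z,s); print(n,((p-s["position"])@s["tcp_rot"]).round(4))
print(sensors.get_state()["position"])
```

```text
platetop [[0.0205 0.0001 0.0505]]
chamfer [[0.0079 0.     0.0504]]
slot end (72mm) [[0.0038 0.     0.0544]]
tip [[0.0008 0.     0.0473]]
tip if 2mm lower [[0.0001 0.     0.0493]]
[ 0.47926381 -0.05223573  0.12751834]
```

```bash
python3 -m creep '[{"slide":[-0.07,0,0],"rotation":[0,0,0],"claw":0},{"slide":[0,0,0.4],"rotation":[0,0,0],"claw":0},{"slide":[0,0,0.4],"rotation":[0,0,0],"claw":0},{"slide":[0,0,0.3],"rotation":[0,0,0],"claw":0},{"slide":[0,0,0],"rotation":[0,0,0],"claw":0}]'
python3 -m creep '[{"slide":[0,0,0.3],"rotation":[0,0,0],"claw":0},{"slide":[0,0,0.3],"rotation":[0,0,0],"claw":0},{"slide":[0,0,0],"rotation":[0,0,0],"claw":0}]'
python3 -c "
from station import sensors as s;print(s.get_state()['wrist_torque'])"
```

```text
time_s: 7.88
position: [0.4812, -0.0524, 0.1181]
tcp_rot: [[-0.995, -0.095, -0.001], [-0.095, 0.995, 0.0], [0.001, 0.0, -1.0]]
wrist_force: [0.0, 0.2, -1.4]
gripper_width: 0.114
grip_force: 30.0
time_s: 8.13
position: [0.4812, -0.0524, 0.1121]
tcp_rot: [[-0.995, -0.095, -0.001], [-0.095, 0.995, 0.0], [0.001, 0.0, -1.0]]
wrist_force: [-0.6, -0.4, -0.5]
gripper_width: 0.112
grip_force: 30.0
[ 0.10878242 -0.16387004 -0.01605344]
```

```bash
python3 -m creep '[{"slide":[0,0,0.3],"rotation":[0,0,0],"claw":0},{"slide":[0,0,0.3],"rotation":[0,0,0],"claw":0},{"slide":[0,0,0.2],"rotation":[0,0,0],"claw":0},{"slide":[0,0,0],"rotation":[0,0,0],"claw":0}]' | grep -v tcp_rot
python3 -m creep '[{"slide":[0,0,0.2],"rotation":[0,0,0],"claw":0},{"slide":[0,0,0.2],"rotation":[0,0,0],"claw":0},{"slide":[0,0,0],"rotation":[0,0,0],"claw":0}]'
```

```text
time_s: 8.47
position: [0.4805, -0.0525, 0.1039]
wrist_force: [-3.4, -0.5, -0.7]
gripper_width: 0.108
grip_force: 30.0
time_s: 8.72
position: [0.4802, -0.0527, 0.1003]
tcp_rot: [[-0.995, -0.095, -0.003], [-0.095, 0.995, -0.0], [0.003, -0.0, -1.0]]
wrist_force: [-4.7, -2.7, 3.2]
gripper_width: 0.106
grip_force: 30.0
```

```bash
python3 -m creep '[{"slide":[0.08,-0.03,0],"rotation":[0,0,0],"claw":0},{"slide":[0,0,0.15],"rotation":[0,0,1],"claw":0},{"slide":[0,0,0.15],"rotation":[0,0,-2],"claw":0},{"slide":[0,0,0.15],"rotation":[0,0,1],"claw":0},{"slide":[0,0,0],"rotation":[0,0,0],"claw":0}]'
python3 -m creep '[{"slide":[0,0,0.15],"rotation":[0,0,1.5],"claw":0},{"slide":[0,0,0.1],"rotation":[0,0,-3],"claw":0},{"slide":[0,0,0.1],"rotation":[0,0,1.5],"claw":0},{"slide":[0,0,0],"rotation":[0,0,0],"claw":0}]'
```

```text
time_s: 9.13
position: [0.4809, -0.0529, 0.0969]
tcp_rot: [[-0.996, -0.094, 0.0], [-0.094, 0.996, -0.0], [-0.0, -0.0, -1.0]]
wrist_force: [-2.9, -0.3, 4.3]
gripper_width: 0.113
grip_force: 30.0
time_s: 9.47
position: [0.4814, -0.0528, 0.0936]
tcp_rot: [[-0.996, -0.094, 0.001], [-0.094, 0.996, 0.0], [-0.001, -0.0, -1.0]]
wrist_force: [-3.5, -1.2, 5.0]
gripper_width: 0.11
grip_force: 30.0
```

```bash
python3 -m creep '[{"slide":[0.05,-0.01,0.1],"rotation":[0,0,1.5],"claw":0},{"slide":[0,0,0.1],"rotation":[0,0,-3],"claw":0},{"slide":[0,0,0.1],"rotation":[0,0,3],"claw":0},{"slide":[0,0,0.1],"rotation":[0,0,-1.5],"claw":0},{"slide":[0,0,0],"rotation":[0,0,0],"claw":0}]'
python3 -m creep '[{"slide":[0,0,0.1],"rotation":[0,0,1.5],"claw":0},{"slide":[0,0,0.1],"rotation":[0,0,-3],"claw":0},{"slide":[0,0,0.1],"rotation":[0,0,1.5],"claw":0},{"slide":[0,0,0],"rotation":[0,0,0],"claw":0}]'
```

```text
time_s: 9.88
position: [0.4815, -0.053, 0.0903]
tcp_rot: [[-0.995, -0.095, 0.002], [-0.095, 0.995, -0.0], [-0.002, -0.0, -1.0]]
wrist_force: [-3.1, -0.6, 5.5]
gripper_width: 0.109
grip_force: 30.0
time_s: 10.22
position: [0.4813, -0.0529, 0.0864]
tcp_rot: [[-0.996, -0.094, 0.002], [-0.094, 0.996, 0.0], [-0.002, -0.0, -1.0]]
wrist_force: [-1.7, 0.5, 1.0]
gripper_width: 0.11
grip_force: 30.0
```

```bash
python3 -m creep '[{"slide":[0.02,0,0.1],"rotation":[0,0,1.5],"claw":0},{"slide":[0,0,0.1],"rotation":[0,0,-3],"claw":0},{"slide":[0,0,0.1],"rotation":[0,0,1.5],"claw":0},{"slide":[0,0,0],"rotation":[0,0,0],"claw":0}]'
python3 look.py w5
python3 - <<'E'
import cv2
c=cv2.imread("pics/w5.png"); cv2.imwrite("pics/w5c.png",cv2.resize(c[150:290,186:326],None,fx=4.2,fy=4.2))
E
```

```text
time_s: 10.55
position: [0.4817, -0.053, 0.0857]
tcp_rot: [[-0.996, -0.094, 0.002], [-0.094, 0.996, 0.0], [-0.002, -0.0, -1.0]]
wrist_force: [-8.0, 0.5, 20.0]
gripper_width: 0.111
grip_force: 30.0
[ 0.4817 -0.053   0.0857] [[-0.996, -0.094, 0.002], [-0.094, 0.996, 0.0], [-0.002, -0.0, -1.0]] [-1.610e-01  5.500e-02  2.151e+00  1.000e-03  9.330e-01 -1.826e+00]
```

View pics/w5c.png

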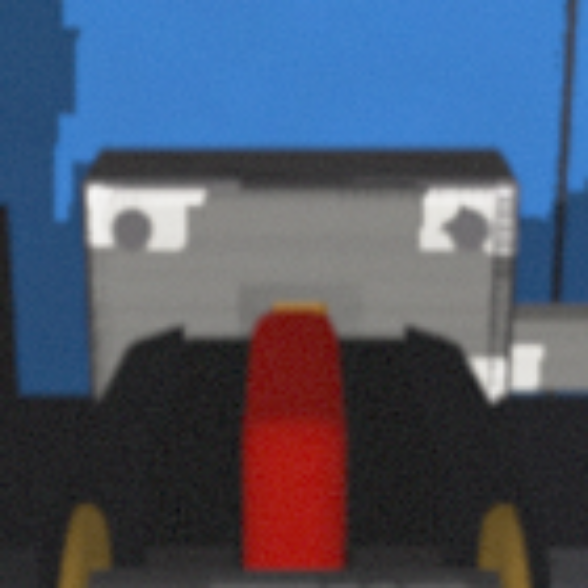

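The crop shows the head's underside right down at the lock face, with only a sliver of keyway visible at crop (298,305). The 20 N reaction means the tip is on the floor. I'll ease the push and start turning clockwise.

```bash
python3 -m creep '[{"slide":[0.05,0,-0.1],"rotation":[0,0,0],"claw":0},{"slide":[0,0,0],"rotation":[0,0,5],"claw":0},{"slide":[0,0,0],"rotation":[0,0,5],"claw":0},{"slide":[0,0,0],"rotation":[0,0,5],"claw":0},{"slide":[0,0,0],"rotation":[0,0,5],"claw":0}]'
python3 -c "
from station import sensors as s;print(s.get_state()['wrist_torque'])"
```

```text
time_s: 11.02
position: [0.4814, -0.0525, 0.086]
tcp_rot: [[-0.967, 0.256, 0.003], [0.256, 0.967, 0.001], [-0.003, 0.002, -1.0]]
wrist_force: [-5.3, 2.7, 14.0]
gripper_width: 0.11
grip_force: 30.0
[0.56776689 0.72748261 0.04204331]
```

```bash
python3 -m creep '[{"slide":[0.06,0,-0.03],"rotation":[0,0,5],"claw":0},{"slide":[0,0,0],"rotation":[0,0,6],"claw":0},{"slide":[0,0,0],"rotation":[0,0,6],"claw":0},{"slide":[0,0,0],"rotation":[0,0,6],"claw":0},{"slide":[0,0,0],"rotation":[0,0,0],"claw":0}]'
python3 -c "
from station import sensors as s;print(s.get_state()['wrist_torque'])"
```

```text
time_s: 11.43
position: [0.4813, -0.052, 0.086]
tcp_rot: [[-0.79, 0.613, 0.005], [0.613, 0.79, 0.002], [-0.003, 0.004, -1.0]]
wrist_force: [-2.8, 4.9, 10.9]
gripper_width: 0.111
grip_force: 30.0
[0.68265162 0.35086828 0.06437531]
```

```bash
python3 -m creep '[{"slide":[0.08,0,0],"rotation":[0,0,6],"claw":0},{"slide":[0,0,0],"rotation":[0,0,6],"claw":0},{"slide":[0,0,0],"rotation":[0,0,6],"claw":0},{"slide":[0,0,0],"rotation":[0,0,6],"claw":0},{"slide":[0,0,0],"rotation":[0,0,0],"claw":0}]'
python3 -c "
from station import sensors as s;print(s.get_state()['wrist_torque'])"
python3 -m creep '[{"slide":[0.05,0,0],"rotation":[0,0,6],"claw":0},{"slide":[0,0,0],"rotation":[0,0,6],"claw":0},{"slide":[0,0,0],"rotation":[0,0,5],"claw":0},{"slide":[0,0,0],"rotation":[0,0,4],"claw":0},{"slide":[0,0,0],"rotation":[0,0,0],"claw":0}]'
python3 -c "
from station import sensors as s;print(s.get_state()['wrist_torque'])"
```

```text
time_s: 11.85
position: [0.4816, -0.0514, 0.0861]
tcp_rot: [[-0.472, 0.882, 0.006], [0.882, 0.472, 0.002], [-0.002, 0.006, -1.0]]
wrist_force: [-0.5, 5.1, 7.7]
gripper_width: 0.111
grip_force: 30.0
[ 0.7503512  -0.08857972  0.03887346]
time_s: 12.27
position: [0.482, -0.0511, 0.0861]
tcp_rot: [[-0.126, 0.992, 0.008], [0.992, 0.126, 0.001], [0.0, 0.008, -1.0]]
wrist_force: [2.2, 4.8, 6.2]
gripper_width: 0.107
grip_force: 30.0
[ 0.72704248 -0.37989626  0.04527823]
```

```bash
python3 -m creep '[{"slide":[0.04,0,0],"rotation":[0,0,3],"claw":0},{"slide":[0,0,0],"rotation":[0,0,3],"claw":0},{"slide":[0,0,0],"rotation":[0,0,0],"claw":0}]'
python3 -c "
from station import sensors as s;print(s.get_state()['wrist_torque'])"
python3 -m creep '[{"slide":[0,0,0.02],"rotation":[0,0,3],"claw":0},{"slide":[0,0,0],"rotation":[0,0,2],"claw":0},{"slide":[0,0,0],"rotation":[0,0,0],"claw":0},{"slide":[0,0,0],"rotation":[0,0,0],"claw":0}]'
python3 -c "
from station import sensors as s;print(s.get_state()['wrist_torque'])"
python3 look.py w6
```

```text
time_s: 12.52
position: [0.4822, -0.051, 0.0862]
tcp_rot: [[-0.023, 1.0, 0.009], [1.0, 0.023, 0.001], [0.001, 0.009, -1.0]]
wrist_force: [2.0, 2.7, 5.4]
gripper_width: 0.11
grip_force: 30.0
[ 0.58461984 -0.55612996  0.08153022]
time_s: 12.85
position: [0.4826, -0.051, 0.0861]
tcp_rot: [[0.062, 0.998, 0.009], [0.998, -0.062, 0.001], [0.001, 0.009, -1.0]]
wrist_force: [3.5, 4.1, 5.1]
gripper_width: 0.112
grip_force: 30.0
[ 0.64843354 -0.67182936  0.14377508]
[ 0.4826 -0.051   0.0861] [[0.062, 0.998, 0.009], [0.998, -0.062, 0.001], [0.001, 0.009, -1.0]] [-0.158  0.051  2.154  0.003  0.927 -0.097]
```

View pics/w6.png

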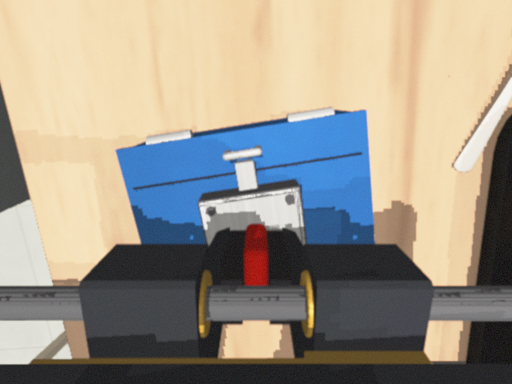

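The wrist view shows the red head still square between the fingers at (256,255), with no slip, and the bolt reaching only up to the staple at (240,155) rather than through it. The tool has turned 99° and the torque is rising against the stop. I'll add a little more, then check it holds steady.

```bash
python3 -m creep '[{"slide":[0.02,0,0.03],"rotation":[0,0,2],"claw":0},{"slide":[0,0,0],"rotation":[0,0,0],"claw":0},{"slide":[0,0,0],"rotation":[0,0,0],"claw":0},{"slide":[0,0,0],"rotation":[0,0,0],"claw":0},{"slide":[0,0,0],"rotation":[0,0,0],"claw":0}]'
python3 -c "
from station import sensors as s;print(s.get_state()['wrist_torque'])"
```

```text
time_s: 13.32
position: [0.4827, -0.0509, 0.0861]
tcp_rot: [[0.096, 0.995, 0.009], [0.995, -0.097, 0.0], [0.001, 0.009, -1.0]]
wrist_force: [2.6, 3.1, 6.9]
gripper_width: 0.11
grip_force: 30.0
[ 0.54168329 -0.48749199  0.31712105]
```

The torque jumped from 0.14 to 0.32 N m in 2°, so the plug is on its stop. Handing in.

```bash
python3 -c "
from station import arm;print(arm.sign_off())"
```

```text
the job is handed in; nothing more can be done
None
```

The job is handed in at about 13 s: the red key is home in the lock (tip about 37 mm deep), turned clockwise onto its stop and still gripped; the turn is judged from tool angle and torque, as the plug angle and a fully drawn bolt couldn't be read directly.

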